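# Latch the centrifuge lid and select the marked programme

### The arm

A 6-joint arm with a two-finger parallel gripper is mounted at the origin on the work surface. World frame = base frame: x ahead of the robot, y to its left, z up, the work surface at z = 0. Lengths are in mm, angles in rad, forces in N, time in s.
With the tool pointing down it reaches from about 325 to 875 mm from the base axis. Payload 4.4 kg.
Tool frame: the origin (TCP) lies on the centre line of the jaws, within the pads' length; the fingertips stand ahead of it and the grasp point (between the pads) lies 6 mm ahead of it (ctrl.tcp_to_tips is the z of the fingertips in the tool frame, in mm); z points along the fingers, y is the direction in which the jaws open and shut (so a half turn about z gives the same grasp; the last joint's range is limited). The gripper opens to 85 mm and grips with 20 to 120 N. Pads are 22 mm wide; open, the fingers measure 114 mm over their backs; the gripper's body (76 mm by 85 mm) begins 54 mm behind the grasp point. The pads swing forward as they close: fully open they stand 13 mm farther back than shut.
Start: joints at [1.107, 0.207, 1.542, -0, 1.393, -0.15], TCP at [177.498, 546.92, 256.282] pointing down, gripper open.
Joint ranges: [-2.73, 2.73], [-0.86, 2.22], [0.23, 2.46], [-1.11, 4.25], [0.08, 2.63], [-2.82, 2.82]. Speed limits (rad/s): [2.79, 2.79, 3.14, 3.14, 3.14, 3.14].

### API

Orientations are given as a 3x3 rotation matrix whose columns are the frame's x, y, z axes.
In Python, from plant import ctrl, sensors, optics gives the robot as it stands. Calls block until the motion is done:
- ctrl.move_ptp(position, orientation): joint-space move of the TCP to a pose.
- ctrl.move_l(position, rot=None, vel=150, threshold=None): straight line of the TCP; rot=None keeps the orientation; vel is the mean speed in mm/s. With threshold (N) it stops when the force on the tool has changed by that much, and returns True; else False.
- ctrl.set_joints(angles): joint-space move.
- ctrl.gripper_to(opening, force=None): finger opening in mm; force is the grip in N (None keeps the last); returns when the fingers have stopped.
- ctrl.hold(seconds).
- ctrl.solve_ik(position, orientation): joint angles nearest the present ones, or None.
- sensors.read_state(): the state.
- optics.grab_frame(name): name is "scene" or "side" or "wrist"; returns (picture, depth): 420x560x3 uint8, red, green, blue; 420x560 float32, mm along the optical axis (not along the pixel's ray), 0 where there is no reading.
- optics.camera_params(name): a dict with "mtx" (3x3 intrinsics, pixels), "R" (3x3) and "t" (3): a world point X has camera coordinates R X + t; the wrist camera has in their place "T_tool_cam" (4x4, takes a point from camera to tool coordinates, whose origin is the TCP and whose axes are the flange's). Camera axes: x right, y down, z forward; pixel columns grow to the right and rows downward; lengths in mm; the calibration is good to about 2 mm. A picture is of the moment at which its call begins: read the wrist's pose just before it. camera_params takes no time and is no camera call.
A pose or a line that the arm cannot do raises ctrl.MotionError and nothing moves.
- ctrl.finish_job(): hands the job in, once; it reports no verdict.
The state is a dict: "t": time; "q": joint angles; "qvel": joint speeds; "tau": joint torques, N m; "eef_pos": TCP position; "eef_rot": TCP orientation; "force": force on the tool from outside, world axes, zero at the start; "wrist_torque": the same for the moment, N m; "grip_width": finger opening in mm.
Only numpy, scipy, OpenCV 4.12 (cv2) and the standard library are available. Lean on these libraries where they do the work, as an engineer would, in place of code of your own. Each camera call takes 0.05 s, during which the arm holds its last target. There are 200 camera calls.

### The job

Get the small bench centrifuge ready to spin: close its lid and press the front down against the gasket until the latch catches, then turn the black pointer knob on the front deck from the white off mark to the green marker, so that it clicks into place there, and let go. Do not shift or knock over the tube rack and the specimen jar that stand beside it.

Things in the scene. Friction and masses are not known exactly. Their poses are not given: they have to be found in the camera images.
- centrifuge: the fixed bench centrifuge, pale grey, 375 x 290 mm: dark control deck in front (120 mm high), open chamber behind (rim 145 mm high). Origin: on the table, under its middle; x axis runs from front to rear, z up. Lid hinge axis: level, along y, at x +180 mm, 150 mm above the table. The knob's axis is at x -130 mm, y 0. The deck's top spans x -185 to -60 mm.
- lid_press (a point): the place to push: centre of the violet pad (36 x 110 mm) on the upper face of the white lid (240 mm front to rear, 290 wide, 14 thick, clear window), 30 mm behind its front edge, midway across; 210 mm from the hinge axis along the lid and 14 mm above it square to the lid. x axis: along the lid to the hinge; z: out of the upper face. 164 mm above the table when shut, higher when raised.
- lid_edge (a point): middle of the lid's front edge, upper face, 240 mm from the hinge axis. The lid starts raised 0.5 to 0.85 rad and stays where left (2 N here moves it). In the last 14 mm of its fall (164 mm above the table when shut) gasket and roller catch resist: 10 to 15 N straight down on the pad passes the catch, it snaps flat and stays. Let go sooner, it springs back to some 14 mm open, not latched.
- knob (a joint): angle of the selector knob, rad: 0 = off (pointer at the white mark, where it starts), growing clockwise seen from above. Four detents at 0, 0.5, 1.0 and 1.5; released between two, it springs to the nearer. Breaking out takes up to about 0.15 N m. End stops just beyond -0.1 and 1.6.
- knob_grip (a point): on the knob's vertical axis, 34 mm above the front deck (154 mm above the table), the height to grip. Knob: black disc 62 mm across, its top 9 mm above the deck, with an upright bar 56 mm long, 16 thick, from 9 to 43 mm above the deck, centred on the axis; pinch the bar across its thickness from above. The shut lid's front edge is 70 mm behind the axis, its top 44 mm above the deck.
- knob_pointer (a point): turns with the knob, 52 mm out from its axis at the height of knob_grip, beyond the white-lined end of the bar: where the knob points. The bar lies along the line from knob_grip to this point. It stands over a marker's centre when the knob rests in that detent.
- green_mark_top (a point): centre of the green programme marker, a flat disc 20 mm across on the deck, 52 mm from the knob's axis, top 124 mm above the table. A green, a yellow and a blue marker sit at the 0.5, 1.0 and 1.5 rad detents in an order that changes; a smaller white disc, 16 mm across, marks off.
- tube_rack: bystander, loose: blue rack, 70 x 160 mm and 96 mm high, with capped tubes; beside the centrifuge. Origin at the centre of its underside.
- specimen_jar: bystander, loose: clear jar with an orange cap, 64 mm across, 75 mm high. Origin at the centre of its underside.

How it is judged (in metres and radians):
On the way, in this order (a step that is already met when the one before it is completed fails the run):
1. the lid is pressed down past its catch, with the knob still at off (angle between lid_press's own z axis and vertical below 0.015 rad and value of joint knob below 0.25 rad), for 0.2 s.
2. the knob points at the green marker (horizontal distance between knob_pointer and green_mark_top below 0.007 m), for 0.2 s.
At the end, for the whole second after the job is handed in: The lid is latched shut (lid within 0.015 rad of level), and the knob is at rest with its pointer point within 7 mm horizontally of the green marker's centre (angle between lid_press's own z axis and vertical below 0.015 rad and horizontal distance between knob_pointer and green_mark_top below 0.007 m and velocity of joint knob between -0.1 and 0.1 rad/s); the robot touches nothing.
It fails at once if the tube rack or the specimen jar is shifted by more than 25 mm or knocked over (distance of any of tube_rack, specimen_jar from where it was at the start of the episode above 0.025 m or angle between any of tube_rack, specimen_jar's own z axis and vertical above 0.35 rad).
It also fails if it takes over 54 s, if anything falls off the work surface, if the arm or the gripper's body presses on something with over 40 N, if the wrist force passes 120 N, or if a joint passes its speed limit or range.

## Working session

There is one attempt and no reset: what is moved stays moved. The work goes in short steps, each a Python script; the robot and the scene stay as the last script left them, time stands still between calls to the robot, and variables do not carry over. Pictures are saved under pics/ and viewed, about 8 in all and at most 12, crops included, and the job is handed in when it is done.

```bash
ls; mkdir -p pics; python3 - <<'E'
from plant import ctrl, sensors, optics
import cv2,numpy as np
for n in("scene","side"):
    im,d=optics.grab_frame(n); cv2.imwrite(f"pics/{n}0.png",im[:,:,::-1]); np.savez(f"{n}0.npz",im=im,d=d)
    print(n,optics.camera_params(n))
print(ctrl.tcp_to_tips,sensors.read_state()["t"],optics.camera_params("wrist"))
E
```

```text
pics
scene {'mtx': array([[410.86605303,   0.        , 276.48608851],
       [  0.        , 410.86605303, 210.56756082],
       [  0.        ,   0.        ,   1.        ]]), 'R': array([[-0.99681791,  0.07919332, -0.00908101],
       [ 0.07383406,  0.87436219, -0.47962412],
       [-0.03004294, -0.4787684 , -0.87742706]]), 't': array([567.85481557, -16.27227014, 947.54975234])}
side {'mtx': array([[508.57867983,   0.        , 274.68900587],
       [  0.        , 508.57867983, 210.12637938],
       [  0.        ,   0.        ,   1.        ]]), 'R': array([[ 0.89590554, -0.44373145, -0.02134604],
       [-0.31642793, -0.60367525, -0.73174419],
       [ 0.31181184,  0.66232816, -0.68124502]]), 't': array([-474.78460752,  298.87429688, 1043.63802103])}
25.0 0.1 {'mtx': array([[360.39405582,   0.        , 275.88660301],
       [  0.        , 360.39405582, 206.29587819],
       [  0.        ,   0.        ,   1.        ]]), 'T_tool_cam': array([[-8.99211671e-05, -9.47170559e-01, -3.20730299e-01,
         8.24004171e+01],
       [ 9.99999982e-01, -3.12647525e-05, -1.88033723e-04,
        -2.50575495e+00],
       [ 1.68072453e-04, -3.20730310e-01,  9.47170544e-01,
        -1.17655774e+02],
       [ 0.00000000e+00,  0.00000000e+00,  0.00000000e+00,
         1.00000000e+00]])}
```

View pics/scene0.png

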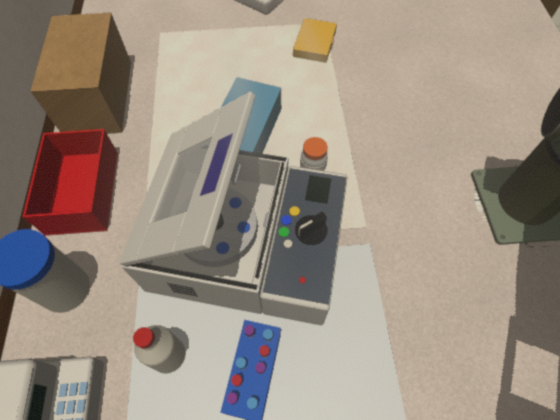

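View pics/side0.png

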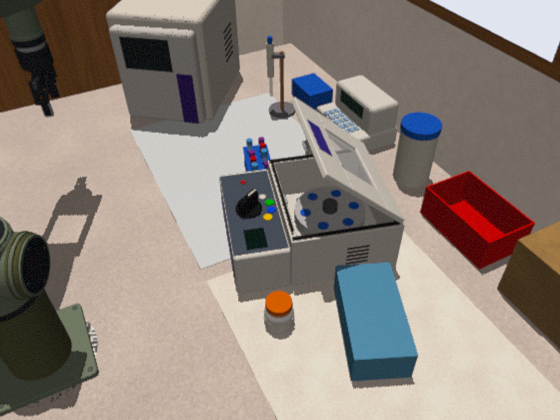

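The scene view shows the knob at about (311,230). The markers run clockwise: white (288,244), green (284,232), blue (286,220), yellow (295,211), so green looks like the 0.5 detent. The violet pad is at (216,165), the jar at (315,150) and the rack at (251,370). The side view agrees: knob (249,205), markers around (265,205), pad (320,138). Next I'll triangulate these points.

```bash
cat > h.py <<'E'
import cv2,numpy as np
from plant import ctrl, sensors, optics
def cam(n,st=None):
    p=optics.camera_params(n)
    if n!="wrist": return p["mtx"],p["R"],p["t"]
    T=p["T_tool_cam"]; Rw=np.array(st["eef_rot"])@T[:3,:3]; c=np.array(st["eef_rot"])@T[:3,3]+np.array(st["eef_pos"])
    return p["mtx"],Rw.T,-Rw.T@c
def ray(C,uv):
    K,R,t=C; d=R.T@np.linalg.solve(K,[uv[0],uv[1],1.]); return -R.T@t,d/np.linalg.norm(d)
def plane(C,uv,z):
    c,d=ray(C,uv); return c+d*(z-c[2])/d[2]
def tri(Cs,uvs):
    A=np.zeros((3,3));b=np.zeros(3);rs=[ray(C,u) for C,u in zip(Cs,uvs)]
    for c,d in rs: P=np.eye(3)-np.outer(d,d);A+=P;b+=P@c
    X=np.linalg.solve(A,b); return X,max(np.linalg.norm((np.eye(3)-np.outer(d,d))@(X-c)) for c,d in rs)
def proj(C,X):
    K,R,t=C; p=K@(R@np.asarray(X,float)+t); return p[:2]/p[2]
def blob(im,lo,hi,roi,n=1):
    x0,y0,x1,y1=roi; h=cv2.cvtColor(im[y0:y1,x0:x1],cv2.COLOR_RGB2HSV)
    m=cv2.inRange(h,lo,hi); k,l,s,c=cv2.connectedComponentsWithStats(m)
    o=sorted(range(1,k),key=lambda i:-s[i,4])[:n]
    return [(c[i]+[x0,y0],int(s[i,4]),l==i) for i in o]
E
python3 - <<'E'
from h import *
rois={"scene":((272,200,305,255),(200,130,240,200),(295,130,332,175),(215,315,285,420)),"side":((255,190,280,225),(305,115,335,158),(258,285,300,340),(240,135,275,172))}
cols={"green":((45,120,70),(75,255,255)),"blue":((108,120,60),(128,255,255)),"yellow":((18,120,100),(33,255,255)),"white":((0,0,150),(179,70,255))}
res={};C={}
for n in rois:
    im=np.load(n+"0.npz")["im"]; C[n]=cam(n); a,p,j,r=rois[n]
    for k,(lo,hi) in cols.items(): res.setdefault(k,[]).append([(b[0].round(1),b[1]) for b in blob(im,lo,hi,a,3)])
    b=blob(im,(118,100,30),(145,255,255),p)[0]; res.setdefault("pad",[]).append([(b[0].round(1),b[1])])
    b=blob(im,(3,150,100),(14,255,255),j)[0]; res.setdefault("cap",[]).append([(b[0].round(1),b[1])])
    b=blob(im,(108,120,40),(125,255,255),r)[0]; res.setdefault("rack",[]).append([(b[0].round(1),b[1])])
for k,v in res.items():
    print(k,v)
    if all(v): X,e=tri(list(C.values()),[x[0][0] for x in v]); print("   ",X.round(1),round(e,1), [plane(c,x[0][0],124).round(1) for c,x in zip(C.values(),v)] if k in cols else "")
out=[]
for n,(x0,y0,x1,y1) in {"scene":(260,170,360,270),"side":(210,160,310,260)}.items():
    out.append(cv2.resize(np.load(n+"0.npz")["im"][y0:y1,x0:x1,::-1],None,fx=4,fy=4,interpolation=cv2.INTER_CUBIC))
cv2.imwrite("pics/crop.png",np.hstack(out))
E
```

```text
green [[(array([283.4, 231.5]), 77)], [(array([269. , 201.8]), 52)]]
    [561.   84.6 123. ] 1.0 [array([562.1,  84.7, 124. ]), array([559.5,  83.7, 124. ])]
blue [[(array([285.9, 219.6]), 82)], [(array([270.9, 209.1]), 56)]]
    [553.9  59.7 123.2] 1.1 [array([555. ,  59.7, 124. ]), array([552.5,  59.1, 124. ])]
yellow [[(array([294.2, 210.7]), 83)], [(array([267.2, 216.5]), 56)]]
    [535.9  41.5 123. ] 1.3 [array([537.1,  41.6, 124. ]), array([534.2,  40.8, 124. ])]
white [[(array([274.5, 212. ]), 51), (array([287.6, 243.2]), 47), (array([302.2, 225.7]), 9)], [(array([261.8, 196.1]), 25), (array([278.1, 194.3]), 20), (array([274.5, 197.5]), 6)]]
    [557.3  68.4 160.7] 20.5 [array([575.7,  41.2, 124. ]), array([553.2, 109.8, 124. ])]
pad [[(array([212.8, 174.4]), 296)], [(array([319.4, 137.7]), 211)]]
    [671.7  54.  286.7] 0.8 
cap [[(array([314.8, 147.1]), 350)], [(array([278.4, 302.1]), 499)]]
    [ 468.  -148.2   70.8] 1.1 
rack [[(array([251.9, 372.9]), 2679)], [(array([258.3, 157. ]), 155)]]
    [639.3 323.7  66.2] 1.6
```

View pics/crop.png

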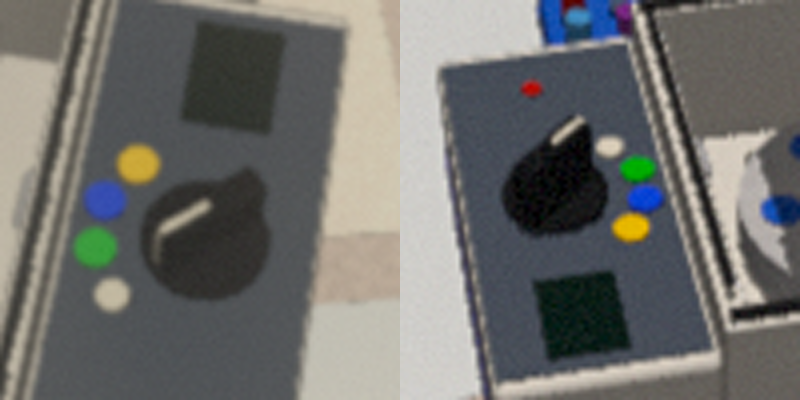

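The crop shows the off disc at scene (287.6,243.2) and side (261.8,196.1). The order is white, green, blue, yellow, clockwise. I'll fit the knob axis from the markers, the yaw from the deck, and the lid angle from the pad.

```bash
python3 - <<'E'
from h import *
from scipy.optimize import least_squares
Cs,Cd=cam("scene"),cam("side")
M={"white":((287.6,243.2),(261.8,196.1)),"green":((283.4,231.5),(269,201.8)),"blue":((285.9,219.6),(270.9,209.1)),"yellow":((294.2,210.7),(267.2,216.5))}
P={k:tri((Cs,Cd),v)[0] for k,v in M.items()}; print({k:v.round(1) for k,v in P.items()})
A=np.array(list(P.values()))
f=least_squares(lambda v:[*(A[:,0]-v[0]-52*np.cos(v[2]-.5*np.arange(4))),*(A[:,1]-v[1]-52*np.sin(v[2]-.5*np.arange(4)))],[512,87,.8])
print("knob axis,white angle",f.x.round(3),"res",f.fun.round(1))
for n,C in(("scene",Cs),("side",Cd)):
    z=np.load(n+"0.npz");im,d=z["im"],z["d"]; K,R,t=C
    v,u=np.mgrid[:420,:560]; X=(np.stack([(u-K[0,2])/K[0,0]*d,(v-K[1,2])/K[1,1]*d,d],-1)-t)@R
    near=(np.hypot(X[...,0]-f.x[0],X[...,1]-f.x[1])<190)&(d>0)
    m=(near&(abs(X[...,2]-120)<5)).astype(np.uint8); m=cv2.morphologyEx(m,cv2.MORPH_OPEN,np.ones((3,3)))
    k,l,s,c=cv2.connectedComponentsWithStats(m); i=1+s[1:,4].argmax(); q=X[l==i]
    print(n,"deck z",np.median(q[:,2]).round(1),cv2.minAreaRect(q[:,:2].astype(np.float32)))
    h=cv2.cvtColor(im,cv2.COLOR_RGB2HSV); m=cv2.inRange(h,(115,70,30),(150,255,255))>0
    m&=(np.hypot(X[...,0]-665,X[...,1]-75)<120)&(X[...,2]>190)&(d>0); q=X[m]
    c0=q.mean(0);U,S,V=np.linalg.svd(q-c0); n_=V[2]*np.sign(V[2,2]); print("pad",len(q),c0.round(1),"n",n_.round(3),"tilt",np.arccos(n_[2]).round(3),"long",V[0].round(3),
      np.ptp((q-c0)@V[0]).round(), np.ptp((q-c0)@V[1]).round(), "midrange",(c0+sum(V[j]*(((q-c0)@V[j]).max()+((q-c0)@V[j]).min())/2 for j in(0,1))).round(1))
E
```

```text
{'white': array([554.9, 109.9, 123.6]), 'green': array([561. ,  84.6, 123. ]), 'blue': array([553.9,  59.7, 123.2]), 'yellow': array([535.9,  41.5, 123. ])}
knob axis,white angle [5.08863e+02 8.58540e+01 4.77000e-01] res [-0.2  0.2  0.  -0.1  0.2 -0.1 -0.2  0. ]
scene deck z 122.1 ((517.7066040039062, 84.27474212646484), (290.0314636230469, 125.13135528564453), 74.34284210205078)
pad 615 [665.8  45.9 300.3] n [ 0.635 -0.18   0.751] tilt 0.721 long [0.262 0.965 0.009] 106.0 34.0 midrange [665.5  43.5 300. ]
side deck z 120.1 ((514.356201171875, 82.55079650878906), (291.8379211425781, 125.32794189453125), 74.19525909423828)
pad 235 [662.8  42.2 297.5] n [ 0.636 -0.177  0.751] tilt 0.721 long [-0.274 -0.962  0.005] 109.0 38.0 midrange [664.   43.  296.6]
```

```bash
cat >> h.py <<'E'
psi=-.274; ex=np.array([np.cos(psi),np.sin(psi),0]); ey=np.array([-ex[1],ex[0],0]); knob=np.array([508.9,85.9,0]); hinge=knob+310*ex+[0,0,150]
def down(a):  # tool x axis at world angle a, pointing down
    x=np.array([np.cos(a),np.sin(a),0]);z=np.array([0,0,-1.]);return np.stack([x,np.cross(z,x),z],1)
def padtcp(th,extra=0): # TCP with closed fingertips resting on the pad
    p=hinge+ex*(-210*np.cos(th)+14*np.sin(th)); p[2]+=210*np.sin(th)+14*np.cos(th)+11*np.tan(th)+25+extra; return p
E
python3 - <<'E'
from h import *
s=sensors.read_state(); print(np.round(s["eef_rot"],2).tolist(),s["force"])
for a in (psi,psi+np.pi/2,psi+np.pi,psi-np.pi/2):
    print(round(a,2),[None if (q:=ctrl.solve_ik(list(p),down(a))) is None else np.round(q,2).tolist() for p in (padtcp(.72,70),padtcp(0))])
for a in (.477+np.pi,.477):
  for b in (a,a-.5,a-.6):
    print("knob",round(b,2),[None if (q:=ctrl.solve_ik([knob[0],knob[1],z],down(b))) is None else np.round(q,2).tolist() for z in (300,160)])
E
```

```text
[[-0.95, 0.31, -0.0], [0.31, 0.95, -0.0], [0.0, -0.0, -1.0]] [ 0.61603083 -0.49056068  0.130938  ]
-0.27 [[-0.07, 0.34, 1.08, -0.0, 1.72, 1.78], [-0.05, 0.34, 1.52, -0.0, 1.28, 1.8]]
1.3 [[-0.07, 0.34, 1.08, -0.0, 1.72, 0.21], [-0.05, 0.34, 1.52, -0.0, 1.28, 0.23]]
2.87 [[-0.07, 0.34, 1.08, -0.0, 1.72, -1.36], [-0.05, 0.34, 1.52, -0.0, 1.28, -1.34]]
-1.84 [None, None]
knob 3.62 [[-0.0, 0.05, 1.63, -0.0, 1.47, -2.05], [-0.0, 0.19, 1.78, -0.0, 1.18, -2.05]]
knob 3.12 [[-0.0, 0.05, 1.63, -0.0, 1.47, -1.55], [-0.0, 0.19, 1.78, -0.0, 1.18, -1.55]]
knob 3.02 [[-0.0, 0.05, 1.63, -0.0, 1.47, -1.45], [-0.0, 0.19, 1.78, -0.0, 1.18, -1.45]]
knob 0.48 [[-0.0, 0.05, 1.63, -0.0, 1.47, 1.09], [-0.0, 0.19, 1.78, -0.0, 1.18, 1.09]]
knob -0.02 [[-0.0, 0.05, 1.63, -0.0, 1.47, 1.59], [-0.0, 0.19, 1.78, -0.0, 1.18, 1.59]]
knob -0.12 [[-0.0, 0.05, 1.63, -0.0, 1.47, 1.69], [-0.0, 0.19, 1.78, -0.0, 1.18, 1.69]]
```

```bash
python3 - <<'E'
from h import *
R=down(psi+np.pi)
ctrl.gripper_to(0,40)
p0=np.array(sensors.read_state()["eef_pos"]); ctrl.move_l(list(p0+[0,0,150]),vel=250)
ctrl.move_ptp(list(padtcp(.72,70)),R)
F0=np.array(sensors.read_state()["force"])
for th in (.74,.65,.55,.45,.35,.25,.17,.1,.065):
    r=ctrl.move_l(list(padtcp(th)),vel=90,threshold=30); s=sensors.read_state(); print(th,r,round(s["t"],1),np.round(np.array(s["force"])-F0,1),np.round(np.array(s["eef_pos"])-padtcp(th),1))
    if r: break
else:
    im,_=optics.grab_frame("scene"); cv2.imwrite("pics/lid1.png",im[:,:,::-1])
E
```

```text
0.74 False 5.0 [ 0.4 -1.1  1.4] [ 0.4 -0.1  0.8]
0.65 False 5.4 [ 0.4  0.4 -1.1] [0.1 0.  0.5]
0.55 False 5.8 [ 0.7 -1.3  0.3] [ 0.1 -0.   0. ]
0.45 False 6.2 [ 0.1 -1.3 -0.1] [ 0.1 -0.1 -0. ]
0.35 False 6.6 [ 1.2 -0.2  0.1] [-0.2 -0.  -0.3]
0.25 False 7.0 [ 0.7  0.3 -0.6] [-0.4  0.  -0.6]
0.17 False 7.3 [ 1.1 -0.4 -0. ] [-0.5  0.  -0.8]
0.1 False 7.6 [ 1.  -0.5 -0.3] [-0.5  0.  -0.7]
0.065 False 7.9 [ 0.5 -0.8  0.8] [-0.4  0.  -0.5]
```

View pics/lid1.png

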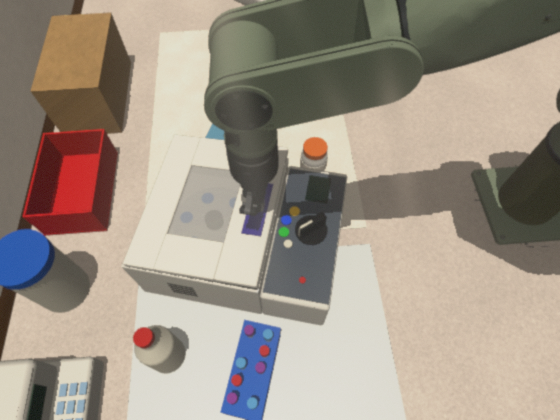

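The lid has followed the fingers down and is nearly shut. The fingertips sit on the violet pad at about (252,210), and the rack and jar are untouched. Next I press past the catch.

```bash
python3 - <<'E'
from h import *
p=padtcp(0)
def rep(l):
    s=sensors.read_state(); print(l,round(s["t"],1),np.round(s["force"],1),np.round(np.array(s["eef_pos"])-p,1))
for dz in (8,6,4,2,1,0,-1,-2,-3):
    r=ctrl.move_l(list(p+[0,0,dz]),vel=30,threshold=35); rep((dz,r))
    if r: break
ctrl.hold(.3); rep("hold")
ctrl.move_l(list(p+[0,0,80]),vel=150); rep("up")
R=down(.477+np.pi)
ctrl.gripper_to(60)
# wrist camera looks from the robot side: two hover places
for i,off in enumerate((0,-60)):
    ctrl.move_ptp([knob[0]+off*np.cos(.477)*0,knob[1]+off,300],R); ctrl.hold(.3)
    s=sensors.read_state(); im,d=optics.grab_frame("wrist"); cv2.imwrite(f"pics/w{i}.png",im[:,:,::-1]); np.savez(f"w{i}.npz",im=im,d=d,pos=s["eef_pos"],rot=s["eef_rot"])
im,d=optics.grab_frame("side"); np.savez("side1.npz",im=im,d=d); rep("end")
a=cv2.imread("pics/w0.png");b=cv2.imread("pics/w1.png"); cv2.imwrite("pics/w01.png",np.hstack([a[:,80:480],b[:,80:480]]))
K,R,t=cam("side"); v,u=np.mgrid[:420,:560]; X=(np.stack([(u-K[0,2])/K[0,0]*d,(v-K[1,2])/K[1,1]*d,d],-1)-t)@R
L=(X-hinge)@np.stack([ex,ey,[0,0,1]],1); m=(L[...,0]>-235)&(L[...,0]<-190)&(abs(L[...,1])<130)&(abs(L[...,2]-14)<25)&(d>0)
A=np.c_[L[m][:,0],L[m][:,1],np.ones(m.sum())]; c=np.linalg.lstsq(A,L[m][:,2],rcond=None)[0]; print("lid front strip: z med",np.median(X[m][:,2]),c,m.sum())
E
```

```text
(8, False) 8.3 [-2.1 -1.6 11.3] [ 1.5 -0.2 11.2]
(6, False) 8.6 [-4.3  0.4 16.7] [ 1.5 -0.2 10.8]
(4, False) 8.8 [-8.3 -1.1 22.4] [ 1.5 -0.2 10.5]
(2, False) 9.1 [-11.5  -0.5  29. ] [ 1.5 -0.1 10.2]
(1, False) 9.3 [-14.   -0.3  32.6] [ 1.5 -0.1 10.1]
(0, False) 9.6 [-14.6  -0.7  35.6] [ 1.5 -0.1  9.9]
(-1, False) 9.8 [-16.7  -0.3  39.8] [ 1.5 -0.1  9.7]
(-2, False) 10.1 [-18.8  -0.3  42.3] [ 1.5 -0.1  9.6]
(-3, False) 10.3 [-20.    0.5  45.6] [ 1.5 -0.1  9.4]
hold 10.6 [-20.3  -0.1  45.1] [ 1.5 -0.1  9.4]
up 11.3 [0.1 0.3 0.2] [-0.6  0.  78.7]
end 13.7 [ 0.4 -0.5 -0.5] [-96.3 -32.3 111. ]
lid front strip: z med 174.75396141031592 [-4.42924439e-02  2.73520811e-03  1.53977645e+01] 1341
```

View pics/w01.png

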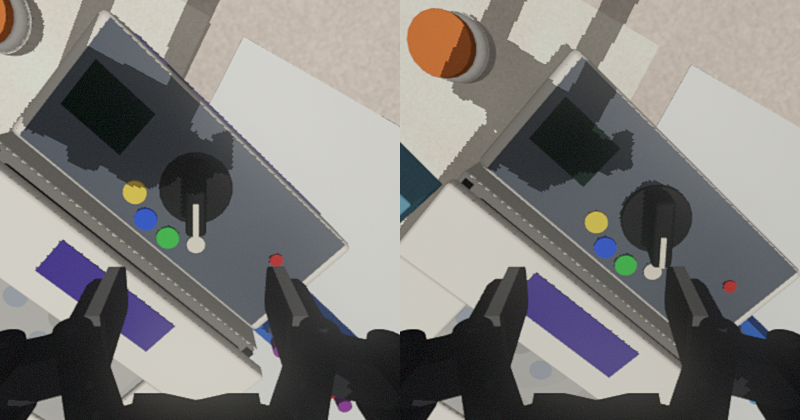

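The press met a hard stop about 10 mm above shut, at 45 N. The catch should give at 15 N, so something else may be taking the load. The wrist views show knob, markers and pad in place. I'll look closely at the lid before pushing harder.

```bash
python3 - <<'E'
from h import *
im=np.load("side1.npz")["im"]; a=cv2.resize(im[130:330,200:420,::-1],None,fx=2.7,fy=2.7,interpolation=cv2.INTER_CUBIC)
cv2.imwrite("pics/side1c.png",a)
# lid plane from side depth, whole lid
d=np.load("side1.npz")["d"];K,R,t=cam("side"); v,u=np.mgrid[:420,:560]; X=(np.stack([(u-K[0,2])/K[0,0]*d,(v-K[1,2])/K[1,1]*d,d],-1)-t)@R
L=(X-hinge)@np.stack([ex,ey,[0,0,1]],1)
for x0 in range(-260,10,30):
    print(x0,[ (int(m.sum()),round(float(np.median(L[m][:,2])),1)) if (m:=(L[...,0]>x0)&(L[...,0]<x0+30)&(L[...,1]>y0)&(L[...,1]<y0+70)&(abs(L[...,2])<60)&(d>0)).sum()>5 else None for y0 in (-140,-70,0,70)])
print(np.round(sensors.read_state()["wrist_torque"],2))
E
```

```text
-260 [(456, -16.2), (376, -17.9), (323, -18.1), (118, -29.9)]
-230 [(358, 24.5), (280, 25.0), (243, 25.2), (95, 24.6)]
-200 [(352, 22.8), (275, 23.4), (239, 23.3), (209, 23.2)]
-170 [(319, 21.1), (258, 17.0), (232, 16.9), (222, 21.1)]
-140 [(307, 19.4), (270, 15.2), (231, 15.4), (224, 19.4)]
-110 [(305, 17.8), (261, 13.5), (234, 13.8), (217, 18.0)]
-80 [(295, 16.1), (277, 13.3), (259, 13.2), (207, 16.1)]
-50 [(303, 14.7), (258, 14.7), (226, 14.6), (196, 14.5)]
-20 [(184, 13.2), (149, 13.6), (133, 13.3), (119, 13.1)]
[-0.05 -0.03  0.  ]
```

View pics/side1c.png

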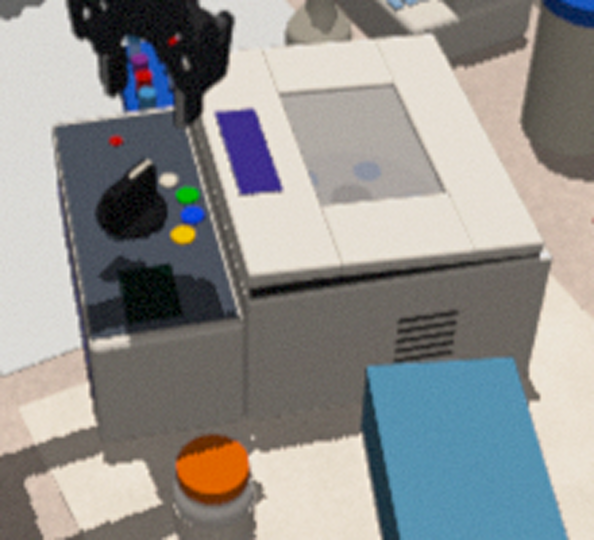

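The lid rests evenly about 0.055 rad open and nothing visible is jamming it. I'll press again, this time cancelling the horizontal drag and logging the wrist moment and the real lid angle, to find where the load goes.

```bash
cat >> h.py <<'E'
def lidtilt():
    d=optics.grab_frame("side")[1];K,R,t=cam("side"); v,u=np.mgrid[:420,:560]; X=(np.stack([(u-K[0,2])/K[0,0]*d,(v-K[1,2])/K[1,1]*d,d],-1)-t)@R
    L=(X-hinge)@np.stack([ex,ey,[0,0,1]],1); m=(L[...,0]>-230)&(L[...,0]<-5)&(L[...,1]>-135)&(L[...,1]<-75)&(abs(L[...,2]-20)<25)&(d>0)
    c=np.polyfit(L[m][:,0],L[m][:,2],1); return round(-float(c[0]),4),round(float(c[1]),1),int(m.sum())
E
python3 - <<'E'
from h import *
R=down(psi+np.pi); p=padtcp(0)
print(lidtilt())
ctrl.gripper_to(0,40); ctrl.move_ptp(list(p+[0,0,60]),R); ctrl.move_l(list(p+[0,0,18]),vel=120); ctrl.hold(.2)
s=sensors.read_state(); F0=np.array(s["force"]);T0=np.array(s["wrist_torque"]); print("grip",s["grip_width"])
x=0.
for dz in (13,11,9,7,5,3):
    r=ctrl.move_l(list(p+[x,0,dz]),vel=40,threshold=40); ctrl.hold(.1); s=sensors.read_state(); F=np.array(s["force"])-F0
    print(dz,r,round(s["t"],1),F.round(1),(np.array(s["wrist_torque"])-T0).round(2),np.round(np.array(s["eef_pos"])-p,1),lidtilt())
    x+=F[0]/3.6*.7
    if r or F[2]>33: break
ctrl.move_l(list(p+[0,0,30]),vel=120); print(lidtilt(),sensors.read_state()["t"])
E
```

```text
(0.0509, 13.0, 1962)
grip -0.00654911417481272
13 False 16.2 [ 0.4 -0.3 -0.5] [-0.01 -0.01 -0.04] [-0.1  0.  12.9] (0.0514, 13.0, 1937)
11 False 16.6 [-0.6  0.1  4.6] [0.01 0.09 0.01] [ 0.5 -0.  11.7] (0.0498, 13.0, 1962)
9 False 17.1 [-2.3 -0.5 11.2] [ 0.06  0.57 -0.01] [ 0.5  0.  11.2] (0.0475, 13.1, 1969)
7 False 17.4 [-4.6 -0.3 16.3] [ 0.03  0.96 -0.05] [ 0.5  0.  10.9] (0.0478, 13.0, 1950)
5 False 17.9 [-5.6  0.  20.9] [0.1  1.13 0.02] [ 0.4  0.1 10.6] (0.0472, 12.9, 1944)
3 False 18.2 [-6.3 -0.8 26.3] [0.13 1.19 0.03] [ 0.3  0.1 10.4] (0.0471, 12.9, 1951)
(0.0507, 13.1, 1938) 18.725
```

The load is all at the fingertips (moment ≈ 0.2 m × Fx), and the lid itself stops dead near 0.047 rad. So something rigid may be holding it up. I'll check the pre-closure depth maps for anything standing above the 145 mm rim under the lid.

```bash
python3 - <<'E'
from h import *
O=knob+130*ex; B=np.stack([ex,ey,[0,0,1]],1)
for n in("scene","side"):
    z=np.load(n+"0.npz");d=z["d"];K,R,t=cam(n);v,u=np.mgrid[:420,:560]; X=(np.stack([(u-K[0,2])/K[0,0]*d,(v-K[1,2])/K[1,1]*d,d],-1)-t)@R
    L=(X-O)@B; x=L[...,0]; lid=(180-x)*np.tan(.72)+150   # lid underside height
    m=(x>-75)&(x<190)&(abs(L[...,1])<160)&(d>0)&(L[...,2]>60)&(L[...,2]<lid-12)
    print(n,m.sum(), "grid of max z, rows x -75.. step 20, cols y -160.. step 20")
    for x0 in range(-75,190,20):
        print(x0,[int(np.percentile(L[...,2][k],98)) if (k:=m&(x>=x0)&(x<x0+20)&(L[...,1]>=y0)&(L[...,1]<y0+20)).sum()>2 else 0 for y0 in range(-160,160,20)])
c=[]
for n,(x0,y0,x1,y1) in {"scene":(125,85,305,305),"side":(255,90,410,280)}.items():
    c.append(cv2.resize(np.load(n+"0.npz")["im"][y0:y1,x0:x1,::-1],(400,480),interpolation=cv2.INTER_CUBIC))
cv2.imwrite("pics/chamber.png",cv2.convertScaleAbs(np.hstack(c),alpha=1.3))
E
```

```text
scene 9183 grid of max z, rows x -75.. step 20, cols y -160.. step 20
-75 [143, 147, 147, 147, 146, 147, 146, 146, 147, 146, 146, 147, 147, 147, 146, 145]
-55 [0, 151, 161, 160, 160, 160, 160, 160, 160, 160, 160, 161, 159, 160, 159, 150]
-35 [148, 151, 0, 0, 0, 0, 0, 87, 87, 81, 0, 0, 0, 0, 152, 149]
-15 [0, 151, 0, 0, 0, 88, 88, 285, 286, 88, 88, 0, 0, 0, 151, 150]
5 [0, 151, 0, 0, 88, 88, 88, 287, 288, 88, 88, 88, 0, 0, 151, 150]
25 [0, 152, 0, 0, 88, 90, 88, 88, 88, 88, 90, 89, 86, 0, 152, 150]
45 [0, 139, 0, 87, 88, 89, 88, 108, 107, 88, 88, 88, 87, 0, 151, 150]
65 [0, 0, 0, 0, 0, 0, 0, 0, 0, 0, 0, 87, 87, 0, 152, 150]
85 [0, 0, 0, 0, 0, 0, 0, 0, 0, 0, 0, 88, 86, 0, 152, 149]
105 [0, 0, 0, 0, 0, 0, 0, 0, 0, 0, 0, 79, 0, 0, 152, 149]
125 [0, 0, 0, 0, 0, 0, 0, 0, 0, 0, 0, 0, 0, 0, 152, 151]
145 [0, 0, 0, 0, 0, 0, 0, 0, 0, 0, 0, 0, 0, 0, 152, 150]
165 [0, 0, 0, 0, 0, 0, 0, 0, 0, 0, 0, 0, 0, 100, 150, 146]
185 [0, 0, 0, 0, 0, 0, 0, 0, 0, 0, 0, 0, 0, 0, 0, 129]
side 8778 grid of max z, rows x -75.. step 20, cols y -160.. step 20
-75 [142, 147, 158, 157, 156, 158, 156, 159, 157, 158, 1
[... 189 characters left out ...]
0, 0, 0, 0, 86, 87, 285, 285, 86, 86, 0, 0, 0, 148, 0]
5 [147, 150, 0, 0, 87, 87, 87, 95, 286, 88, 87, 85, 0, 0, 149, 146]
25 [147, 150, 0, 0, 88, 88, 86, 87, 88, 88, 88, 88, 0, 0, 148, 0]
45 [148, 150, 0, 0, 87, 87, 103, 106, 106, 86, 86, 87, 85, 0, 146, 0]
65 [147, 150, 0, 0, 87, 87, 88, 107, 106, 87, 87, 86, 83, 0, 107, 0]
85 [147, 149, 0, 0, 87, 88, 86, 86, 87, 86, 87, 87, 0, 0, 65, 0]
105 [147, 149, 0, 0, 86, 86, 86, 87, 87, 86, 87, 85, 0, 0, 0, 0]
125 [147, 149, 0, 0, 0, 87, 87, 86, 86, 85, 0, 0, 0, 0, 0, 0]
145 [146, 149, 0, 0, 0, 0, 0, 83, 87, 0, 0, 0, 0, 0, 0, 0]
165 [143, 148, 135, 122, 110, 99, 87, 76, 63, 0, 0, 0, 0, 0, 0, 0]
185 [126, 0, 0, 0, 0, 0, 0, 0, 0, 0, 0, 0, 0, 0, 0, 0]
```

View pics/chamber.png

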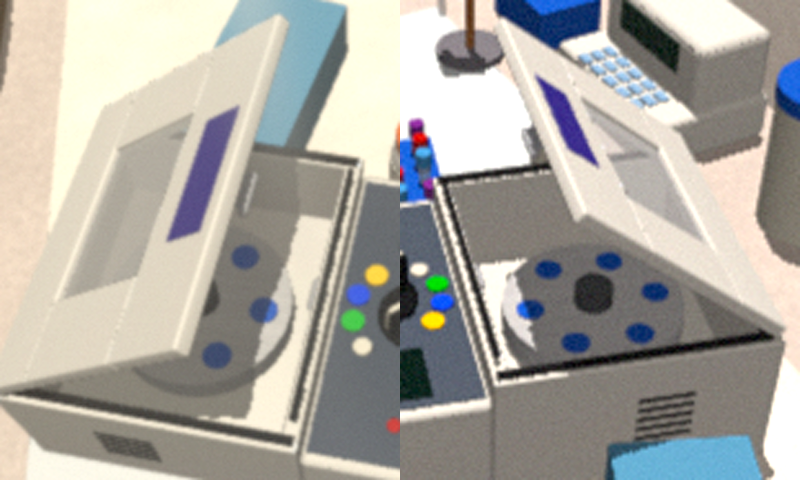

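The chamber image and height maps show only the rotor below the rim. A uniform gasket strip along the front stands at about 160 mm, and that is where the lid stops. So there is no foreign object; the catch just isn't giving. I'll press again with the sideways drag nulled for a truly straight push and a higher force cap, still well below the 120 N wrist limit.

```bash
python3 - <<'E'
from h import *
p=padtcp(0)
ctrl.move_l(list(p+[0,0,12]),vel=100); s=sensors.read_state(); F0=np.array([.3,-.3,0])
x=0.;dz=9.;z0=None
while dz>-16:
    ctrl.move_l(list(p+[x,0,dz]),vel=60); s=sensors.read_state(); F=np.array(s["force"])-F0; e=np.array(s["eef_pos"])-p
    print(dz,round(x,1),round(s["t"],1),F.round(1),e.round(1))
    if e[2]<6 or F[2]>70: break
    x+=F[0]/2.; dz-=2
ctrl.hold(.3); print(lidtilt(),sensors.read_state()["force"])
ctrl.move_l(list(p+[0,0,30]),vel=120); print(lidtilt(),sensors.read_state()["t"])
E
```

```text
9.0 0.0 19.3 [-3.4  0.5 13.5] [ 0.5 -0.  11. ]
7.0 -1.7 19.6 [-2.6  0.6 16.7] [ 0.4 -0.  10.8]
5.0 -3.0 19.8 [-2.1  0.5 20.5] [ 0.3 -0.  10.6]
3.0 -4.0 20.1 [-4.3  0.6 26.3] [ 0.2  0.  10.4]
1.0 -6.2 20.3 [-1.6  0.6 29.1] [-0.  -0.  10.2]
-1.0 -7.0 20.6 [-2.5  1.3 34.9] [-0.1  0.   9.9]
-3.0 -8.2 20.8 [-2.6  1.  39.1] [-0.2 -0.   9.7]
-5.0 -9.5 21.1 [-2.6  1.1 44.7] [-0.3 -0.   9.5]
-7.0 -10.9 21.3 [ 4.1  0.8 19.9] [-4.6 -0.  -0.3]
(0.0006, 12.7, 1966) [ 3.71348367  1.33033527 19.67119161]
(0.0006, 12.8, 1973) 22.1833
```

The straight push went through. The catch gave at about 45 N, well above the stated 10–15 N, and the lid dropped to level (0.0006 rad) and stayed there after I retreated. Next I measure the knob bar's height, centre and direction from the two wrist views.

```bash
python3 - <<'E'
from h import *
Cs=[];uv=[]
for i in(0,1):
    z=np.load(f"w{i}.npz"); C=cam("wrist",{"eef_pos":z["pos"],"eef_rot":z["rot"]}); K,R,t=C; d=z["d"]; im=z["im"]
    v,u=np.mgrid[:420,:560]; X=(np.stack([(u-K[0,2])/K[0,0]*d,(v-K[1,2])/K[1,1]*d,d],-1)-t)@R
    m=(np.hypot(X[...,0]-knob[0],X[...,1]-knob[1])<42)&(d>0); 
    top=m&(X[...,2]>157)&(X[...,2]<172); q=X[top][:,:2].astype(np.float32); print(i,"bar top z",np.median(X[top][:,2]).round(1),len(q),cv2.minAreaRect(q))
    h=cv2.cvtColor(im,cv2.COLOR_RGB2HSV); w=(cv2.inRange(h,(0,0,120),(40,90,255))>0)&cv2.dilate(top.astype(np.uint8),np.ones((3,3))).astype(bool)
    yy,xx=np.nonzero(w); r=(yy.min(),); k=yy<=yy.min()+1; uv.append((xx[k].mean(),yy.min())); Cs.append(C); print("line",len(yy),yy.min(),yy.max(),np.round(uv[-1],1), X[w].mean(0).round(1))
    g=blob(im,(45,120,70),(75,255,255),(150,150,350,330))[0]; print("green",g[0].round(1),plane(C,g[0],124).round(1)); uv[-1]=(uv[-1],g[0])
print("line inner end",[a.round(1) if hasattr(a,'round') else a for a in tri(Cs,[a[0] for a in uv])],"green",tri(Cs,[a[1] for a in uv]))
E
```

```text
0 bar top z 163.0 1492 ((510.6048583984375, 82.55089569091797), (55.092769622802734, 15.400290489196777), 27.69314193725586)
line 204 204 237 [275.3 204. ] [523.   89.5 166. ]
green [247.3 237.3] [562.5  81.8 124. ]
1 bar top z 163.0 1433 ((511.0137939453125, 82.7871322631836), (56.154945373535156, 16.085399627685547), 27.406429290771484)
line 214 238 269 [343.5 238. ] [526.3  91.2 160.3]
green [305.2 264.6] [562.5  81.7 124. ]
line inner end [array([511.8,  83.6, 164.5]), np.float64(0.1)] green (array([562.74139633,  81.85942716, 123.48555563]), np.float64(0.008016253270992533))
```

The bar top is at 163 mm and its direction is 27.5° (0.480 rad), matching the fixed cameras (0.477). The two axis estimates differ by 3.7 mm, so I'll grip at the mean and re-centre from the side force.

```bash
python3 - <<'E'
from h import *
R=down(.479+np.pi); c=np.array([509.9,84.2,160]); n=np.array([-np.sin(.479),np.cos(.479),0])
def rep(l):
    s=sensors.read_state(); print(l,round(s["t"],1),"F",np.round(s["force"],1),"T",np.round(s["wrist_torque"],2),np.round(s["eef_pos"],1),"w",round(s["grip_width"],1),"q6",round(s["q"][5],3)); return s
ctrl.gripper_to(60); ctrl.move_ptp([c[0],c[1],240],R); rep("hover")
r=ctrl.move_l(list(c),vel=80,threshold=10); s=rep(("down",r))
if not r:
    ctrl.gripper_to(0,40); ctrl.hold(.2); s=rep("grip")
    for _ in range(2):
        f=np.array(s["force"])@n; print("side",f.round(1)); 
        if abs(f)>2: c=c+n*np.clip(f/2.5,-3,3); ctrl.move_l(list(c),vel=30); s=rep("recentre")
E
```

```text
hover 23.5 F [ 0.6 -0.8 -0.6] T [-0.03 -0.04 -0.06] [510.4  84.1 240.4] w 60.0 q6 -2.052
('down', False) 24.6 F [-0.   0.2  0.3] T [-0.07 -0.02 -0.01] [510.5  84.2 160.7] w 60.0 q6 -2.054
grip 25.3 F [-2.9  4.7  5.1] T [ 0.7   0.49 -0.05] [509.7  85.2 160.6] w 15.4 q6 -2.054
side 5.5
recentre 25.6 F [-0.8 -3.   4.6] T [-0.52  0.06 -0.03] [509.6  85.4 160.6] w 15.2 q6 -2.05
side -2.3
recentre 25.8 F [-1.4  0.7  6. ] T [-0.13  0.21 -0.08] [509.6  85.3 160.6] w 15.5 q6 -2.052
```

```bash
python3 - <<'E'
from h import *
def rep(l):
    s=sensors.read_state(); print(l,round(s["t"],1),"F",np.round(s["force"],1),"T",np.round(s["wrist_torque"],2),np.round(s["eef_pos"],1),"w",round(s["grip_width"],1),"q6",round(s["q"][5],3)); return s
n=np.array([-np.sin(.479),np.cos(.479),0]); c=np.array([509.9,84.2,160])+n*(2.2-.93)
for a in (.1,.2,.3,.4,.5,.52):
    ctrl.move_ptp(list(c),down(.479+np.pi-a)); s=rep(a)
ctrl.hold(.4); rep("hold")
ctrl.gripper_to(60); ctrl.hold(.2); rep("open")
ctrl.move_l([c[0],c[1],300],vel=150); ctrl.hold(.3); s=rep("up")
im,d=optics.grab_frame("wrist"); np.savez("w2.npz",im=im,d=d,pos=s["eef_pos"],rot=s["eef_rot"])
C=cam("wrist",s); K,R,t=C; v,u=np.mgrid[:420,:560]; X=(np.stack([(u-K[0,2])/K[0,0]*d,(v-K[1,2])/K[1,1]*d,d],-1)-t)@R
top=(np.hypot(X[...,0]-knob[0],X[...,1]-knob[1])<42)&(d>0)&(X[...,2]>157)&(X[...,2]<172)
r=cv2.minAreaRect(X[top][:,:2].astype(np.float32)); print("bar",r)
g=plane(C,blob(im,(45,120,70),(75,255,255),(150,120,350,330))[0][0],124); print("green",g.round(1),"dir",np.arctan2(*(g[:2]-r[0])[::-1]).round(3))
print("lid",lidtilt()); cv2.imwrite("pics/w2.png",im[:,:,::-1])
E
```

```text
0.1 26.1 F [-1.2 -0.3  6.2] T [-0.14  0.29  0.05] [509.6  85.3 160.6] w 15.0 q6 -1.952
0.2 26.3 F [-1.4  0.4  6.2] T [-0.2   0.26 -0.03] [509.6  85.3 160.6] w 15.5 q6 -1.851
0.3 26.6 F [-2.  -0.5  6.3] T [-0.12  0.36 -0.02] [509.6  85.3 160.6] w 15.2 q6 -1.751
0.4 26.8 F [-1.1 -0.8  6.6] T [-0.13  0.3  -0.07] [509.6  85.4 160.6] w 15.3 q6 -1.651
0.5 27.1 F [-0.6  0.3  6.1] T [-0.2   0.3  -0.11] [509.6  85.4 160.6] w 15.6 q6 -1.551
0.52 27.3 F [-1.9 -0.3  6.8] T [-0.07  0.32  0.26] [509.5  85.3 160.6] w 15.3 q6 -1.532
hold 27.7 F [-1.6 -1.3  6.3] T [-0.06  0.28  0.24] [509.5  85.4 160.6] w 15.0 q6 -1.532
open 28.4 F [ 0.3  0.4 -0.8] T [ 0.01 -0.   -0.02] [509.3  85.3 160. ] w 60.1 q6 -1.531
up 29.8 F [-0.1 -0.2 -0.1] T [-0.   -0.01 -0.01] [509.   85.3 299.2] w 60.2 q6 -1.532
bar ((508.5036926269531, 82.54127502441406), (15.714015007019043, 55.187644958496094), 88.14065551757812)
green [561.4  81.7 124. ] dir -0.017
lid (0.0009, 12.7, 1970)
```

View pics/w2.png

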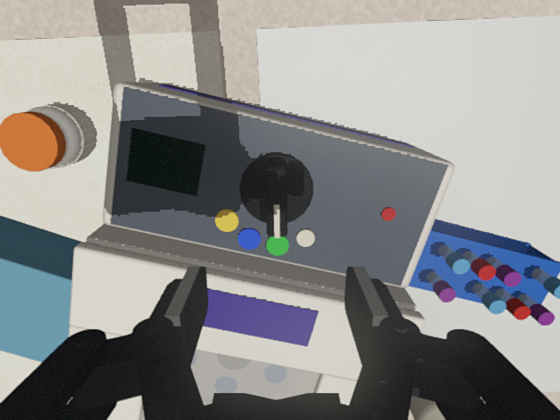

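The pointer's white line at (277,222) lies straight at the green marker (277,245). The bar is at −0.032 rad and green at −0.017 rad, so the pointer is under 1 mm off. The gripper is clear and the lid is shut. I'll check the bystanders against the start and hand in.

```bash
python3 - <<'E'
from h import *
im,_=optics.grab_frame("side"); j=blob(im,(3,150,100),(14,255,255),(258,285,300,340))[0]; print("cap side px",j[0].round(1),"was 278.4,302.1")
im,_=optics.grab_frame("scene"); r=blob(im,(108,120,40),(125,255,255),(215,315,285,420))[0]; print("rack scene px",r[0].round(1),"was 251.9,372.9")
print("lid",lidtilt(),sensors.read_state()["t"]); ctrl.finish_job()
E
```

```text
cap side px [278.2 302.7] was 278.4,302.1
rack scene px [251.8 373. ] was 251.9,372.9
lid (0.0004, 12.9, 1956) 30.0417
the job is handed in; nothing more can be done
```

I closed and latched the lid, turned the knob one detent clockwise to the green marker (0.5 rad), let go and handed the job in at about 30 s.

**Last checks**
- **Lid:** it read 0.0004 rad from level in the side camera's depth and stayed there after I let go.
- **Knob:** the bar points at −0.032 rad and green lies at −0.017 rad, so the pointer is about 0.8 mm off the marker's centre. The force reading after release was about zero.
- **Bystanders:** the jar cap and the rack are within 1 pixel of where they started.

**What disagreed or failed**
- **Two failed presses:** at up to 45 N and then 26 N the lid only moved about 1 mm and did not latch. Those pushes also dragged the lid sideways, by up to 20 N.
- **Press force:** with the drag cancelled, the catch gave at about 45 N straight down, well above the stated 10–15 N, and I found no cause. The contact was at the fingertips, which I took as outside the 40 N limit on the arm and gripper body. I could not confirm that.
- **Knob axis:** the wrist camera and the fixed cameras differed by 3.7 mm, so I gripped midway and re-centred by side force.

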